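# Put the stepper motors back in their bins

## Robot

A 6-joint arm with a two-finger parallel gripper is mounted at the origin on the work surface. World frame = base frame: x ahead of the robot, y to its left, z up, the work surface at z = 0. Lengths are in m, angles in rad, forces in N, time in s.
With the tool pointing down it reaches from about 0.35 to 0.775 m from the base axis. Payload 7.3 kg.
Tool frame: the origin (TCP) lies where the fingers leave the gripper's body, on its centre line; the fingertips stand 66 mm ahead of it and the grasp point (between the pads) lies 47 mm ahead of it; x points along the fingers, z is the direction in which the jaws open and shut, and the axes are right-handed (so a half turn about x gives the same grasp; the last joint's range is limited). The gripper opens to 92 mm and grips with 3 to 60 N. Pads are 19 mm wide; open, the fingers measure 130 mm over their backs; the gripper's body (75 mm by 190 mm) begins 47 mm behind the grasp point.
Start: joints at [1.155, 0.342, 1.524, -0, 1.275, -0.146], TCP at [0.14, 0.506, 0.292] pointing down, gripper open.
Joint ranges: [-2.53, 2.53], [-0.77, 2.02], [0.04, 2.7], [-1, 4.14], [0.28, 2.66], [-3.11, 3.11]. Speed limits (rad/s): [2.57, 2.57, 3.14, 3.14, 3.14, 3.14].

## Interface

Orientations are given as a unit quaternion [w, x, y, z].
In Python, from rig import bot, cams gives the robot as it stands. The module is installed in compiled form; this text tells all that it offers.
- The arm moves only by the tool servo_tool, never from a script. Its argument "moves" is text: rows parted by semicolons, each of 5 numbers parted by spaces: the shift along the tool's x, y, z in mm, then the turn about the tool's x in rad, then the opening in per cent of the stroke, from 0 (shut) to 100 (fully open). In form: dx dy dz turn claw; .... A call has 1 to 12 rows; each row is the pose to reach, as a shift and turn from the pose commanded when the call began, along the tool's axes at that moment; what a row does not reach only later rows make up. A row lasts 1/8 s, in which the tool goes at most 62.5 mm and 10.7 degrees, less where a joint would pass 70% of its speed; a pose out of reach is approached as far as the arm can. A call with a gripper value outside its range is refused whole. The fingers move at their own pace and stop on an object; the grip force is fixed at half the most. Time passes only in rows, so rows that repeat a pose let the fingers close. It gives the time, the measured TCP pose, the force and the opening at its end, in the units of the state.
- bot.get_state(): the state, without advancing time (a new reading comes with each control period).
- cams.capture(name): name is "side" or "top" or "wrist"; returns a dict with "color" (400x640x3 uint8, red, green, blue), "range_z" (400x640 float32, m along the optical axis (not along the pixel's ray), 0 where there is no reading), "camera_matrix" (3x3 intrinsics, pixels), "extrinsics" (4x4, takes a point from world to camera coordinates). Camera axes: x right, y up, looking along -z (the intrinsics and any distortion apply to the point x, -y, -z); pixel columns grow to the right and rows downward; lengths in m; the calibration is good to about 2 mm. A picture is of the moment at which its call begins.
- bot.close_job(): hands the job in, once; it reports no verdict.
The state is a dict: "time_s": time; "joint_positions": joint angles; "qd": joint speeds; "effort": joint torques, N m; "ee_pos": TCP position; "eef_rot": TCP orientation; "wrist_force": force on the tool from outside, world axes, zero at the start; "torque": the same for the moment, N m; "opening": opening from 0.0 (shut) to 1.0 (fully open).
Only numpy, scipy, OpenCV 4.12 (cv2) and the standard library are available. Lean on these libraries where they do the work, as an engineer would, in place of code of your own. Each camera call takes 0.05 s, during which the arm holds its last target.

## Task

Put the four square stepper motors back into stock: each goes into the blue bin that already holds its twin, standing upright in the middle of the empty rubber pad, squared up, with its white connector facing the bin's low front like the twin's. Set them down rather than dropping them, and leave the two round motors standing where they are.

Things in the scene. Friction and masses are not known exactly. Their poses are not given: they have to be found in the camera images.
- stepper_small: The smallest stepper motor: grey metal end plates, black middle, 28 mm square, 45 mm tall; shaft 18 mm more. About 0.14 kg, loose, upright. White connector, 14 mm wide, 6 mm proud, at the foot of one side (1 to 10 mm up). Origin: centre of the underside; the connector is on the -x side; z up along the shaft.
- stepper_medium: The middle-sized plain stepper motor: grey metal end plates, black middle, 42 mm square, 48 mm tall; shaft 22 mm more. About 0.36 kg, loose, upright. White connector, 16 mm wide, 6 mm proud, at the foot of one side (1 to 10 mm up). Origin: centre of the underside; the connector is on the -x side; z up along the shaft.
- stepper_large: The largest stepper motor: grey metal end plates, black middle, 57 mm square, 56 mm tall; shaft 20 mm more. About 0.62 kg, loose, upright. White connector, 16 mm wide, 6 mm proud, at the foot of one side (1 to 10 mm up). Origin: centre of the underside; the connector is on the -x side; z up along the shaft.
- stepper_geared: The stepper motor with the round gearhead on top: grey metal end plates, black middle, 42 mm square, 34 mm tall, on it a round steel gearhead, 36 mm across, 30 mm tall; shaft 16 mm more. About 0.4 kg, loose, upright. White connector, 16 mm wide, 6 mm proud, at the foot of one side (1 to 10 mm up). Origin: centre of the underside; the connector is on the -x side; z up along the shaft.
- bin_small: Blue bin, fixed, with a fixed twin of the smallest stepper motor. Origin: on the bench, middle of the front edge; x into the bin, y along the front, z up. 125 mm deep (x), 153 wide; floor 3 thick; front lip 10 high with white label card, sides 14, rising to 34 at the back. Twin at x 55, y -36 mm, connector to the front; empty black pad (38 mm square, flush) centred at x 55, y +36 mm.
- bin_medium: Blue bin, fixed, with a fixed twin of the middle-sized plain stepper motor. Origin: on the bench, middle of the front edge; x into the bin, y along the front, z up. 125 mm deep (x), 153 wide; floor 3 thick; front lip 10 high with white label card, sides 14, rising to 34 at the back. Twin at x 55, y +36 mm, connector to the front; empty black pad (52 mm square, flush) centred at x 55, y -36 mm.
- bin_large: Blue bin, fixed, with a fixed twin of the largest stepper motor. Origin: on the bench, middle of the front edge; x into the bin, y along the front, z up. 125 mm deep (x), 153 wide; floor 3 thick; front lip 10 high with white label card, sides 14, rising to 34 at the back. Twin at x 55, y -36 mm, connector to the front; empty black pad (67 mm square, flush) centred at x 55, y +36 mm.
- bin_geared: Blue bin, fixed, with a fixed twin of the stepper motor with the round gearhead on top. Origin: on the bench, middle of the front edge; x into the bin, y along the front, z up. 125 mm deep (x), 153 wide; floor 3 thick; front lip 10 high with white label card, sides 14, rising to 34 at the back. Twin at x 55, y +36 mm, connector to the front; empty black pad (52 mm square, flush) centred at x 55, y -36 mm.
- gearmotor_round: Round DC gearmotor, not a stepper: steel and black can 33 mm in diameter with a brass-coloured gearhead of 37 mm on top, 55 mm tall plus an off-centre shaft of 14 mm; stands upright on the bench and stays there. Origin: centre of its underside, z up.
- brushless_round: Round brushless motor of the quadcopter, not a stepper: red bell 29 mm in diameter, 32 mm tall plus a shaft of 13 mm; stands upright on the bench and stays there. Origin: centre of its underside, z up.
There are look-alikes about, which are no part of the job. Of the things like the brushless_round, leave any that is green, pink or turquoise; of the rest the larger one is meant.

How it is judged:
At the end, for the whole second after the job is handed in: Each stepper stands upright (0.1 rad) on the floor of its twin's bin, within 15 mm of the empty pad's centre along the bin's x and y, connector towards the front within 0.3 rad, released and at rest; the two round motors stand within 25 mm of where they were (x of stepper_small in the frame of bin_small between 0.04 and 0.07 m and y of stepper_small in the frame of bin_small between 0.021 and 0.051 m and z of stepper_small in the frame of bin_small between -0.001 and 0.007 m and angle between each of stepper_small, stepper_medium, stepper_large, stepper_geared, gearmotor_round, brushless_round's own z axis and vertical below 0.1 rad and angle between the x axis of stepper_small and the x axis of bin_small, either way round below 0.3 rad and x of bin_small in the frame of stepper_small below -0.025 m and linear speed of each of stepper_small, stepper_medium, stepper_large, stepper_geared below 0.02 m/s and angular speed of each of stepper_small, stepper_medium, stepper_large, stepper_geared below 0.2 rad/s and contact force between the fingers and stepper_small below 0.1 N and x of stepper_medium in the frame of bin_medium between 0.04 and 0.07 m and y of stepper_medium in the frame of bin_medium between -0.051 and -0.021 m and z of stepper_medium in the frame of bin_medium between -0.001 and 0.007 m and angle between the x axis of stepper_medium and the x axis of bin_medium, either way round below 0.3 rad and x of bin_medium in the frame of stepper_medium below -0.025 m and contact force between the fingers and stepper_medium below 0.1 N and x of stepper_large in the frame of bin_large between 0.04 and 0.07 m and y of stepper_large in the frame of bin_large between 0.021 and 0.051 m and z of stepper_large in the frame of bin_large between -0.001 and 0.007 m and angle between the x axis of stepper_large and the x axis of bin_large, either way round below 0.3 rad and x of bin_large in the frame of stepper_large below -0.025 m and contact force between the fingers and stepper_large below 0.1 N and x of stepper_geared in the frame of bin_geared between 0.04 and 0.07 m and y of stepper_geared in the frame of bin_geared between -0.051 and -0.021 m and z of stepper_geared in the frame of bin_geared between -0.001 and 0.007 m and angle between the x axis of stepper_geared and the x axis of bin_geared, either way round below 0.3 rad and x of bin_geared in the frame of stepper_geared below -0.025 m and contact force between the fingers and stepper_geared below 0.1 N and distance of each of gearmotor_round, brushless_round from where it was at the start of the episode below 0.025 m); the robot touches nothing.
It fails at once if the smallest stepper motor is dropped: it falls freely by more than about 25 mm (linear speed of stepper_small above 0.7 m/s and contact force between the fingers and stepper_small below 0.1 N).
It fails at once if the middle-sized plain stepper motor is dropped: it falls freely by more than about 25 mm (linear speed of stepper_medium above 0.7 m/s and contact force between the fingers and stepper_medium below 0.1 N).
It fails at once if the largest stepper motor is dropped: it falls freely by more than about 25 mm (linear speed of stepper_large above 0.7 m/s and contact force between the fingers and stepper_large below 0.1 N).
It fails at once if the stepper motor with the round gearhead on top is dropped: it falls freely by more than about 25 mm (linear speed of stepper_geared above 0.7 m/s and contact force between the fingers and stepper_geared below 0.1 N).
It fails at once if a round motor is moved by more than 25 mm or knocked over (distance of any of gearmotor_round, brushless_round from where it was at the start of the episode above 0.025 m or angle between any of gearmotor_round, brushless_round's own z axis and vertical above 0.5 rad).
It also fails if it takes over 106 s, if anything falls off the work surface, if the arm or the gripper's body presses on something with over 40 N, if the wrist force passes 120 N, or if a joint passes its speed limit or range.

## Working session

There is one attempt and no reset: what is moved stays moved. The work goes in short steps, Python scripts to look and compute and a tool call to move; the robot and the scene stay as the last step left them, time stands still between calls to the robot, and variables do not carry over. Pictures are saved under pics/ and viewed, and the job is handed in when it is done.

Besides the shell and the picture viewer there is one more tool, called after ">>>" in YAML: its name, and indented under it one key for each argument. servo_tool: Moves the arm, as the interface text tells. Its arguments: {"type":"object","properties":{"moves":{"type":"string"}},"required":["moves"]}

```bash
mkdir -p pics; python3 - <<'E'
from rig import bot,cams
import cv2,numpy as np
s=bot.get_state();print(s)
for n in["side","top","wrist"]:
    c=cams.capture(n);cv2.imwrite(f"pics/{n}0.png",c["color"][:,:,::-1]);np.savez(f"{n}0.npz",**c);print(n,c["camera_matrix"].round(1).tolist(),c["extrinsics"].round(3).tolist(),[k for k in c])
E
ls
```

```text
{'time_s': 0.0, 'joint_positions': array([ 1.15497672e+00,  3.42736352e-01,  1.52500430e+00, -2.02394554e-05,
        1.27536619e+00, -1.46003005e-01]), 'qd': array([-0.00028591, -0.00042319,  0.00074709,  0.00194922, -0.00016796,
        0.00094312]), 'effort': array([-2.27573037e-03, -4.31245244e+01, -2.44216865e+01,  7.16507155e-02,
        5.59366483e-02, -1.12683140e-04]), 'ee_pos': array([0.13980603, 0.50573781, 0.29154224]), 'eef_rot': array([ 0.56223978, -0.42847341,  0.56317048,  0.4279439 ]), 'wrist_force': array([ 0.14918174, -0.05976632,  0.61351749]), 'torque': array([-0.01344649,  0.03458921,  0.01922601]), 'opening': 1.0003031609376565}
side [[459.6, 0.0, 317.5], [0.0, 459.6, 195.7], [0.0, 0.0, 1.0]] [[0.776, -0.63, -0.021, -0.4], [0.364, 0.42, 0.831, -0.2], [-0.515, -0.653, 0.555, -0.862], [0.0, 0.0, 0.0, 1.0]] ['color', 'range_z', 'camera_matrix', 'extrinsics']
top [[479.5, 0.0, 313.3], [0.0, 479.5, 205.8], [0.0, 0.0, 1.0]] [[0.015, -1.0, -0.007, -0.035], [0.983, 0.014, 0.184, -0.483], [-0.184, -0.009, 0.983, -1.127], [0.0, 0.0, 0.0, 1.0]] ['color', 'range_z', 'camera_matrix', 'extrinsics']
wrist [[326.2, 0.0, 321.5], [0.0, 326.2, 198.9], [0.0, 0.0, 1.0]] [[0.268, 0.964, -0.001, -0.524], [-0.921, 0.255, -0.295, 0.035], [-0.283, 0.08, 0.956, -0.391], [0.0, 0.0, 0.0, 1.0]] ['color', 'range_z', 'camera_matrix', 'extrinsics']
pics
side0.npz
top0.npz
wrist0.npz
```

View pics/top0.png

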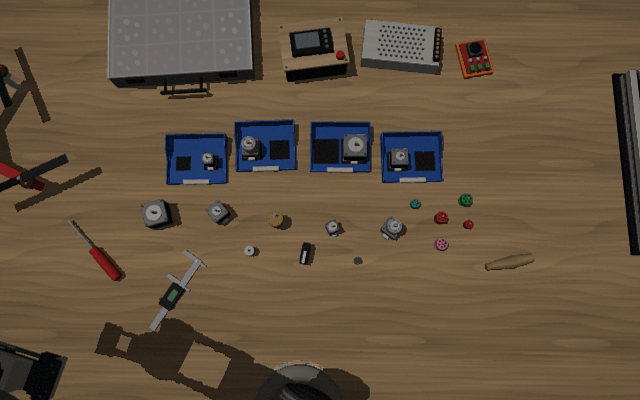

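View pics/side0.png

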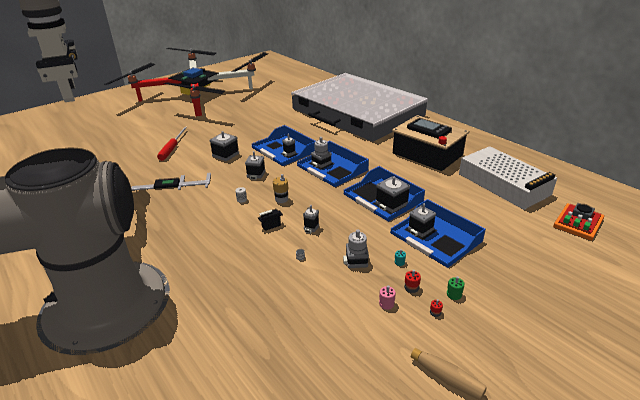

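View pics/wrist0.png

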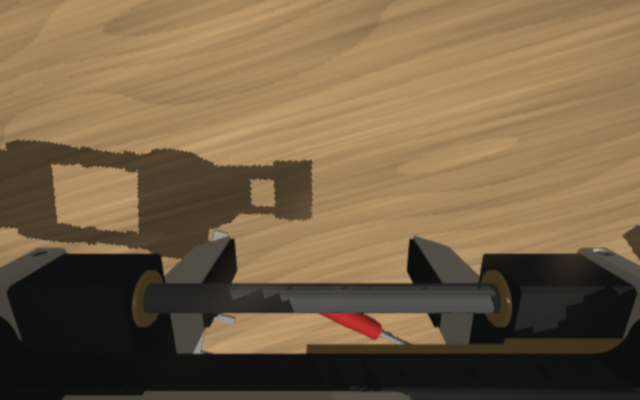

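```bash
cat > h.py <<'E'
import numpy as np,cv2
def load(n): return dict(np.load(n))
def pts(c):
    d=c["range_z"];K=c["camera_matrix"];E=c["extrinsics"]
    v,u=np.mgrid[0:d.shape[0],0:d.shape[1]]
    P=np.stack([(u-K[0,2])/K[0,0]*d,-(v-K[1,2])/K[1,1]*d,-d],-1)
    W=(P-E[:3,3])@E[:3,:3]
    W[d<=0]=np.nan
    return W
def proj(c,p):
    K=c["camera_matrix"];E=c["extrinsics"];q=E[:3,:3]@np.asarray(p,float)+E[:3,3]
    return K[0,0]*q[0]/-q[2]+K[0,2],K[1,1]*-q[1]/-q[2]+K[1,2]
def ray(c,u,v,z):
    K=c["camera_matrix"];E=c["extrinsics"];o=-E[:3,:3].T@E[:3,3]
    d=E[:3,:3].T@np.array([(u-K[0,2])/K[0,0],-(v-K[1,2])/K[1,1],-1.])
    return o+d*(z-o[2])/d[2]
E
python3 - <<'E'
from h import *
c=load("top0.npz");im=c["color"][:,:,::-1]
cv2.imwrite("pics/c1.png",cv2.resize(im[115:260,130:300],None,fx=4.5,fy=4.1,interpolation=cv2.INTER_CUBIC)[:600,:800])
cv2.imwrite("pics/c2.png",cv2.resize(im[115:265,300:480],None,fx=4,fy=4,interpolation=cv2.INTER_CUBIC))
W=pts(c)
for n,(u,v) in dict(large=(155,213),med=(218,212),small=(333,228),gear=(392,228),gm=(278,219),br=(441,217),case=(180,75),scope=(315,70),table=(350,300)).items(): print(n,W[v,u].round(3))
E
```

```text
large [0.458 0.356 0.052]
med [0.463 0.203 0.05 ]
small [ 0.428 -0.076  0.048]
gear [ 0.428 -0.215  0.067]
gm [0.448 0.057 0.051]
br [ 0.462 -0.341  0.033]
case [0.819 0.32  0.048]
scope [ 0.839 -0.027  0.045]
table [ 0.258 -0.121 -0.002]
```

View pics/c1.png

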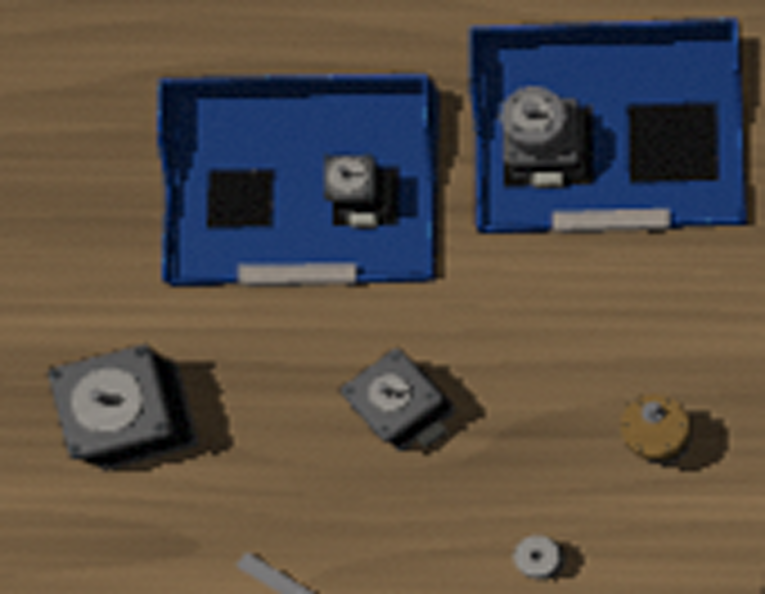

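View pics/c2.png

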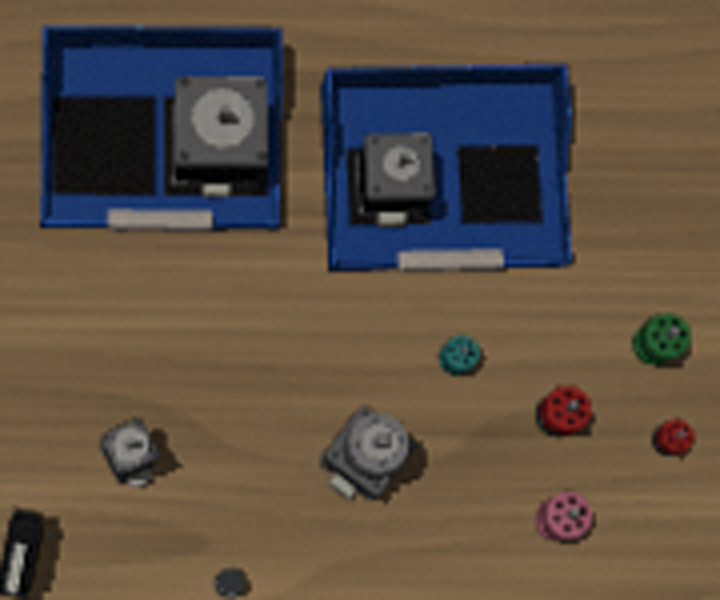

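```bash
python3 - <<'E'
from h import *
for n in["top","side","wrist"]:
    c=load(n+"0.npz");E=c["extrinsics"];print(n,(-E[:3,:3].T@E[:3,3]).round(3))
c=load("side0.npz");im=c["color"][:,:,::-1]
cv2.imwrite("pics/s1.png",cv2.resize(im[115:215,190:340],None,fx=5,fy=5,interpolation=cv2.INTER_CUBIC))
c=load("top0.npz");im=c["color"][:,:,::-1];W=pts(c)
for n,(u,v,zlo,zhi,r) in dict(large=(155,213,.046,.064,.05),med=(218,212,.04,.057,.04),small=(333,228,.038,.055,.03),gear=(392,228,.056,.072,.035),gearsq=(392,228,.024,.045,.04)).items():
    p0=W[v,u]
    m=(np.hypot(W[...,0]-p0[0],W[...,1]-p0[1])<r)&(W[...,2]>zlo)&(W[...,2]<zhi)
    q=W[m];(cx,cy),wh,a=cv2.minAreaRect((q[:,:2]*1000).astype(np.float32))
    print(n,m.sum(),round(cx),round(cy),np.round(wh,1),round(a,1),np.median(q[:,2]).round(4))
# bins
hsv=cv2.cvtColor(im,cv2.COLOR_BGR2HSV)
m=cv2.inRange(hsv,(105,150,40),(130,255,255));m[:115]=0;m[190:]=0
cs,_=cv2.findContours(m,cv2.RETR_EXTERNAL,cv2.CHAIN_APPROX_NONE)
for k in cs:
    if cv2.contourArea(k)>800: print(cv2.boundingRect(k),[np.round(x,1).tolist() for x in cv2.boxPoints(cv2.minAreaRect(k))])
E
```

```text
top [ 0.268 -0.039  1.196]
side [-0.061 -0.731  0.636]
wrist [0.062 0.527 0.383]
large 548 460 358 [57.7 58. ] 17.1 0.0547
med 286 468 208 [43.  42.1] 40.9 0.0465
small 130 434 -75 [27.2 27.9] 26.3 0.0439
gear 171 436 -221 [33.2 34.1] 88.3 0.0629
gearsq 109 435 -222 [41.8 41.3] 53.3 0.0317
(165, 133, 62, 52) [[164.5, 134.60000610351562], [225.3000030517578, 132.6999969482422], [226.8000030517578, 182.89999389648438], [166.10000610351562, 184.8000030517578]]
(381, 131, 62, 52) [[380.3999938964844, 132.0], [441.79998779296875, 130.8000030517578], [442.79998779296875, 180.89999389648438], [381.3999938964844, 182.10000610351562]]
(310, 122, 61, 50) [[310.0, 122.0], [370.0, 122.0], [370.0, 171.0], [310.0, 171.0]]
(235, 120, 61, 52) [[234.1999969482422, 121.69999694824219], [293.5, 119.5], [295.29998779296875, 169.1999969482422], [236.10000610351562, 171.39999389648438]]
```

View pics/s1.png

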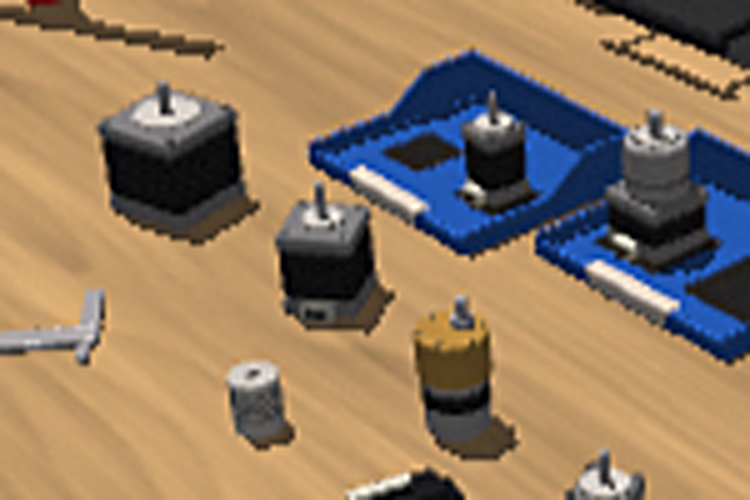

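```bash
python3 - <<'E'
from h import *
c=load("top0.npz");im=c["color"];v=im.max(2)
roi=dict(small=(170,150,200,176),geared=(266,136,292,163),large=(311,135,342,167),medium=(410,148,438,175))
for n,(a,b,d,e) in roi.items():
    m=np.zeros(v.shape,np.uint8);m[b:e,a:d]=(v[b:e,a:d]<48)
    k,lab,st,ce=cv2.connectedComponentsWithStats(m);i=1+st[1:,4].argmax()
    ys,xs=np.nonzero(lab==i)
    q=np.array([ray(c,x,y,.003)[:2]*1000 for x,y in zip(xs,ys)],np.float32)
    print(n,len(xs),st[i][:4],cv2.minAreaRect(q),q.mean(0))
# bin front corners (z~.010) & back
B=dict(small=[(166.1,184.8),(226.8,182.9)],geared=[(236.1,171.4),(295.3,169.2)],large=[(310,171),(370,171)],medium=[(381.4,182.1),(442.8,180.9)])
for n,(l,r) in B.items():
    L=ray(c,*l,.005)[:2];R=ray(c,*r,.005)[:2];d=L-R;mid=(L+R)/2;yaw=np.arctan2(-d[0],d[1]);R2=np.array([[np.cos(yaw),-np.sin(yaw)],[np.sin(yaw),np.cos(yaw)]])
    s=1 if n in("small","large") else -1
    print(n,"mid",mid.round(3),"w",np.linalg.norm(d).round(3),"yaw",np.degrees(yaw).round(1),"pad",(mid+R2@[.055,s*.036]).round(3))
E
```

```text
small 180 [176 157  15  13] ((598.2158203125, 310.8152770996094), (32.02103042602539, 35.80537414550781), 0.7715066075325012) [598.08704 311.03354]
geared 349 [270 140  19  19] ((638.9457397460938, 63.81144714355469), (48.68152618408203, 46.7841911315918), 1.441655158996582) [638.24384  63.40131]
large 674 [312 135  27  29] ((640.7294311523438, -55.163124084472656), (75.20606231689453, 67.65179443359375), 0.3423337936401367) [636.52576  -55.139687]
medium 357 [415 152  20  19] ((612.0203857421875, -311.46624755859375), (47.94137954711914, 49.41541290283203), 0.7671791315078735) [ 612.6482  -311.07416]
small mid [0.543 0.272] w 0.155 yaw 2.6 pad [0.596 0.31 ]
geared mid [0.581 0.096] w 0.152 yaw 3.0 pad [0.638 0.063]
large mid [ 0.582 -0.094] w 0.154 yaw 0.8 pad [ 0.636 -0.058]
medium mid [ 0.557 -0.278] w 0.156 yaw 1.9 pad [ 0.613 -0.312]
```

```bash
cat >> h.py <<'E'
def go(tx,ty,tcpz,axis_deg,near=None):
    """print candidates: shift in tool axes (mm), turn, predicted q6"""
    from rig import bot
    from scipy.spatial.transform import Rotation as Ro
    s=bot.get_state();w,x,y,z=s["eef_rot"];R=Ro.from_quat([x,y,z,w]).as_matrix()
    d=R.T@(np.array([tx,ty,tcpz])-s["ee_pos"])*1000
    yaw=np.arctan2(R[1,2],R[0,2]);q=s["joint_positions"]
    print("t",s["time_s"],"pos",s["ee_pos"].round(4),"zaxis yaw",np.degrees(yaw).round(2),"down",R[:,0].round(3),"q6",q[5].round(3),"open",round(s["opening"],3),"F",s["wrist_force"].round(1))
    C=yaw-q[0]+q[5]; q1=np.arctan2(ty,tx)
    for k in(-2,-1,0,1,2):
        t=-(np.radians(axis_deg)-yaw)+k*np.pi
        q6=q[5]+t+(q1-q[0])
        if abs(q6)<3.0: print("  shift",d.round(1),"turn",t.round(3),"axis",np.round(np.degrees(yaw-t)%360,1),"q6->",q6.round(2))
E
python3 - <<'E'
from h import *
c=load("top0.npz");print(ray(c,415,203,.02),ray(c,335,235,.006),ray(c,385.5,236,.006))
go(.36,.358,.25,17.1)
go(.36,.358,.25,0)
E
```

```text
[ 0.49820146 -0.28106547  0.02      ] [ 0.41676534 -0.08271267  0.006     ] [ 0.41609618 -0.20855887  0.006     ]
t 0.15 pos [0.1398 0.5058 0.2917] zaxis yaw 74.54 down [-0.    -0.001 -1.   ] q6 -0.146 open 1.001 F [ 0.1 -0.3 -1.2]
  shift [  41.8 -251.6  -83.7] turn -2.139 axis 197.1 q6-> -2.66
  shift [  41.8 -251.6  -83.7] turn 1.003 axis 17.1 q6-> 0.48
t 0.15 pos [0.1398 0.5058 0.2917] zaxis yaw 74.54 down [-0.    -0.001 -1.   ] q6 -0.146 open 1.001 F [ 0.1 -0.3 -1.2]
  shift [  41.8 -251.6  -83.7] turn -1.841 axis 180.0 q6-> -2.36
  shift [  41.8 -251.6  -83.7] turn 1.301 axis 0.0 q6-> 0.78
```

```bash
python3 - <<'E'
from h import *
go(.56,.42,.25,30)
E
```

```text
t 0.15 pos [0.1398 0.5058 0.2917] zaxis yaw 74.54 down [-0.    -0.001 -1.   ] q6 -0.146 open 1.001 F [ 0.1 -0.3 -1.2]
  shift [  41.6 -427.9   29.3] turn 0.777 axis 30.0 q6-> 0.12
```

>>> servo_tool:
  moves: "42 -428 29 0.78 100;42 -428 29 0.78 100;42 -428 29 0.78 100;42 -428 29 0.78 100;42 -428 29 0.78 100;42 -428 29 0.78 100;42 -428 29 0.78 100;42 -428 29 0.78 100;42 -428 29 0.78 100;42 -428 29 0.78 100"

```text
time_s: 1.4
ee_pos: [0.5589, 0.4207, 0.2508]
eef_rot: [0.683, -0.183, 0.683, 0.183]
wrist_force: [-0.7, 0.4, 0.8]
opening: 1.0
```

```bash
python3 - <<'E'
from h import *
from rig import cams
go(.46,.358,.25,17)
c=cams.capture("wrist");cv2.imwrite("pics/w1.png",c["color"][:,:,::-1]);np.savez("w1.npz",**c)
E
```

```text
t 1.4 pos [0.5589 0.4207 0.2508] zaxis yaw 29.95 down [-0.  0. -1.] q6 0.013 open 1.0 F [-0.7  0.4  0.8]
  shift [   0.7   -5.  -117. ] turn -2.916 axis 197.0 q6-> -2.78
  shift [   0.7   -5.  -117. ] turn 0.226 axis 17.0 q6-> 0.36
```

View pics/w1.png

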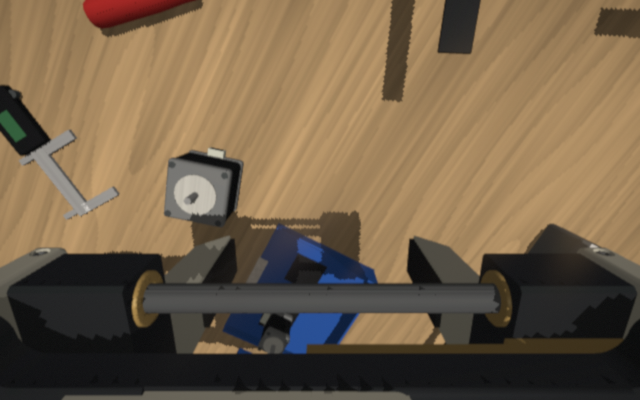

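```bash
python3 - <<'E'
from h import *
go(.460,.358,.17,-72.9)
c=load("w1.npz");W=pts(c)
for n,u,v in(("l",195,195),):
    p0=W[v,u];m=(np.hypot(W[...,0]-p0[0],W[...,1]-p0[1])<.05)&(W[...,2]>.046)&(W[...,2]<.064)
    print(p0,cv2.minAreaRect((W[m][:,:2]*1000).astype(np.float32)))
E
```

```text
t 1.45 pos [0.5589 0.4208 0.251 ] zaxis yaw 29.95 down [ 0.     0.001 -1.   ] q6 0.013 open 1.0 F [-0.1  0.3 -0.5]
  shift [  80.9   -5.  -117.1] turn -1.347 axis 107.1 q6-> -1.21
  shift [  80.9   -5.  -117.1] turn 1.795 axis 287.1 q6-> 1.93
[0.46066178 0.36206497 0.0619385 ] ((459.3550720214844, 360.68426513671875), (56.81834030151367, 56.574951171875), 17.41790008544922)
```

>>> servo_tool:
  moves: "40 -5 -116 1.795 100;40 -5 -116 1.795 100;40 -5 -116 1.795 100;40 -5 -116 1.795 100;40 -5 -116 1.795 100;40 -5 -116 1.795 100;40 -5 -116 1.795 100;40 -5 -116 1.795 100;80 -5 -116 1.795 100;81 -5 -116 1.795 100;81 -5 -116 1.795 100;81 -5 -116 1.795 100"

```text
time_s: 2.95
ee_pos: [0.4619, 0.3584, 0.1702]
eef_rot: [0.569, 0.42, 0.569, -0.419]
wrist_force: [0.2, 0.0, -0.1]
opening: 0.999
```

```bash
python3 - <<'E'
from h import *
from rig import cams
go(.460,.3595,.081,-72.8)
c=cams.capture("wrist");cv2.imwrite("pics/w2.png",c["color"][:,:,::-1])
E
```

```text
t 2.95 pos [0.4619 0.3584 0.1702] zaxis yaw -72.82 down [ 0.002  0.001 -1.   ] q6 1.8 open 0.999 F [ 0.2  0.  -0.1]
  shift [89.2 -1.6 -1.6] turn -3.142 axis 107.2 q6-> -1.21
  shift [89.2 -1.6 -1.6] turn -0.0 axis 287.2 q6-> 1.93
```

View pics/w2.png

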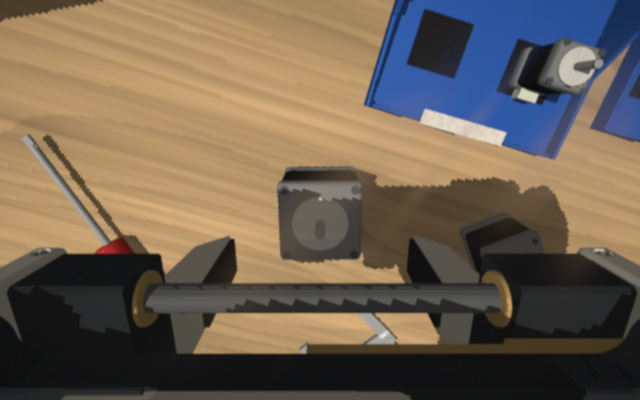

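>>> servo_tool:
  moves: "45 -1.6 -1.6 0 100;75 -1.6 -1.6 0 100;89 -1.6 -1.6 0 100;89 -1.6 -1.6 0 100;89 -1.6 -1.6 0 50;89 -1.6 -1.6 0 40;89 -1.6 -1.6 0 40;89 -1.6 -1.6 0 40;89 -1.6 -1.6 0 40"

```text
time_s: 4.12
ee_pos: [0.4602, 0.359, 0.0806]
eef_rot: [0.568, 0.421, 0.568, -0.42]
wrist_force: [-1.1, -0.6, 3.7]
opening: 0.621
```

```bash
python3 - <<'E'
from h import *
go(.637,-.056,.22,.5)
E
```

```text
t 4.125 pos [0.4602 0.359  0.0806] zaxis yaw -73.0 down [ 0.001  0.    -1.   ] q6 1.805 open 0.621 F [-1.1 -0.6  3.7]
  shift [-139.5   47.8  448.5] turn -1.283 axis 0.5 q6-> -0.1
```

>>> servo_tool:
  moves: "-30 0 0 0 40;-70 0 0 0 40;-115 0 0 0 40;-140 6 56 -0.16 40;-140 12 112 -0.32 40;-140 18 168 -0.48 40;-140 24 224 -0.64 40;-140 30 280 -0.80 40;-140 36 336 -0.96 40;-140 42 392 -1.12 40;-140 47 430 -1.25 40;-140 48 448 -1.283 40"

```text
time_s: 5.62
ee_pos: [0.6367, -0.058, 0.218]
eef_rot: [0.706, -0.003, 0.708, 0.003]
wrist_force: [-0.4, 0.2, -7.2]
opening: 0.621
```

>>> servo_tool:
  moves: "0 0 0 0 40;0 0 0 0 40"

```text
time_s: 5.88
ee_pos: [0.6362, -0.0547, 0.219]
eef_rot: [0.706, -0.003, 0.708, 0.003]
wrist_force: [0.3, 0.0, -6.8]
opening: 0.619
```

```bash
python3 - <<'E'
from h import *
from rig import cams
go(.637,-.056,.0845,.5)
for n in("wrist","top"):
  c=cams.capture(n);cv2.imwrite(f"pics/{n}3.png",c["color"][:,:,::-1]);np.savez(f"{n}3.npz",**c)
E
```

```text
t 5.875 pos [ 0.6362 -0.0547  0.219 ] zaxis yaw 0.5 down [-0.003  0.001 -1.   ] q6 -0.215 open 0.619 F [ 0.3  0.  -6.8]
  shift [134.5  -1.5   1.1] turn -0.0 axis 0.5 q6-> -0.1
```

View pics/wrist3.png

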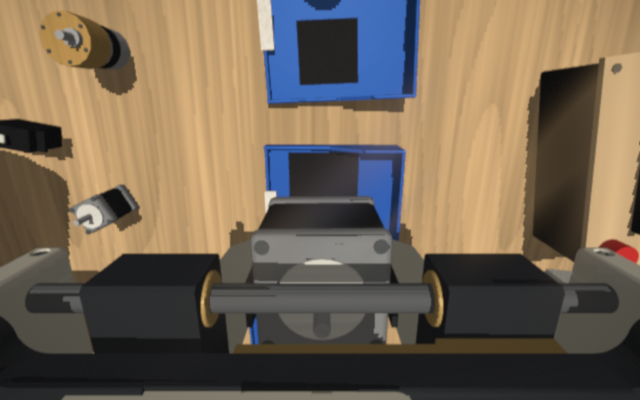

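View pics/top3.png

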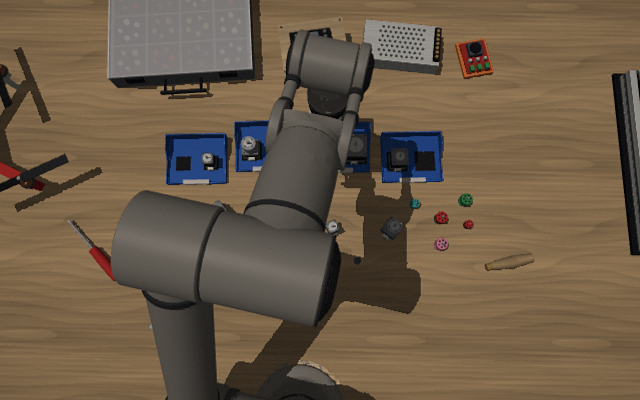

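>>> servo_tool:
  moves: "40 -1 1 0 40;80 -1 1 0 40;110 -1 1 0 40;126 -1 1 0 40;131 -1 1 0 40;134 -1 1 0 40;135 -1 1 0 40;135 -1 1 0 40"

```text
time_s: 6.98
ee_pos: [0.6383, -0.0565, 0.086]
eef_rot: [0.708, -0.003, 0.707, 0.003]
wrist_force: [-0.4, -0.6, -6.5]
opening: 0.616
```

>>> servo_tool:
  moves: "1.5 0 0 0 40;2.5 0 0 0 40;2.5 0 0 0 40"

```text
time_s: 7.35
ee_pos: [0.6382, -0.0566, 0.0836]
eef_rot: [0.707, -0.003, 0.707, 0.003]
wrist_force: [-2.2, -0.2, 1.5]
opening: 0.617
```

Contact. Open gently (back finger room is ample) and rise.

>>> servo_tool:
  moves: "0 0 0 0 64;0 0 0 0 70;0 0 0 0 78;0 0 0 0 85;0 0 0 0 85;-20 0 0 0 85;-60 0 0 0 85;-110 0 0 0 85;-140 0 0 0 85;-140 0 0 0 85"

```text
time_s: 8.6
ee_pos: [0.6391, -0.0566, 0.2257]
eef_rot: [0.709, -0.004, 0.705, 0.003]
wrist_force: [-0.4, 0.7, 0.1]
opening: 0.851
```

```bash
python3 - <<'E'
from h import *
from rig import cams
go(.436,-.2215,.19,-36.7)
for n in("wrist",):
  c=cams.capture(n);cv2.imwrite(f"pics/{n}4.png",c["color"][:,:,::-1]);np.savez(f"{n}4.npz",**c)
E
```

```text
t 8.6 pos [ 0.6391 -0.0566  0.2257] zaxis yaw 0.52 down [ 0.006 -0.001 -1.   ] q6 -0.217 open 0.851 F [-0.4  0.7  0.1]
  shift [  34.7 -163.  -204.7] turn -2.492 axis 143.3 q6-> -2.97
  shift [  34.7 -163.  -204.7] turn 0.65 axis 323.3 q6-> 0.17
```

View pics/wrist4.png

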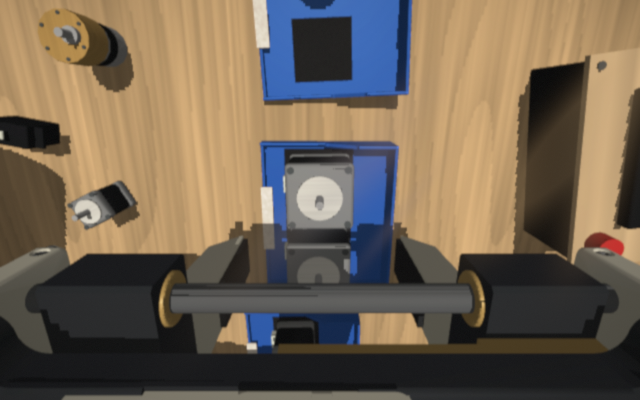

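>>> servo_tool:
  moves: "0 -32 -40 0.13 62;10 -65 -81 0.26 62;20 -97 -122 0.39 62;30 -130 -163 0.52 62;35 -155 -195 0.62 62;35 -163 -205 0.65 62;35 -163 -205 0.65 62;35 -163 -205 0.65 62"

```text
time_s: 9.65
ee_pos: [0.4353, -0.2207, 0.1876]
eef_rot: [0.671, 0.222, 0.671, -0.222]
wrist_force: [1.3, 0.2, 0.3]
opening: 0.618
```

```bash
python3 - <<'E'
from h import *
from rig import cams
go(.436,-.2215,.084,-36.7)
for n in("wrist",):
  c=cams.capture(n);cv2.imwrite(f"pics/{n}5.png",c["color"][:,:,::-1]);np.savez(f"{n}5.npz",**c)
E
```

```text
t 9.65 pos [ 0.4353 -0.2207  0.1876] zaxis yaw -36.62 down [ 0.  0. -1.] q6 0.012 open 0.618 F [1.3 0.2 0.3]
  shift [103.6  -0.3   1. ] turn -3.14 axis 143.3 q6-> -2.97
  shift [103.6  -0.3   1. ] turn 0.001 axis 323.3 q6-> 0.17
```

View pics/wrist5.png

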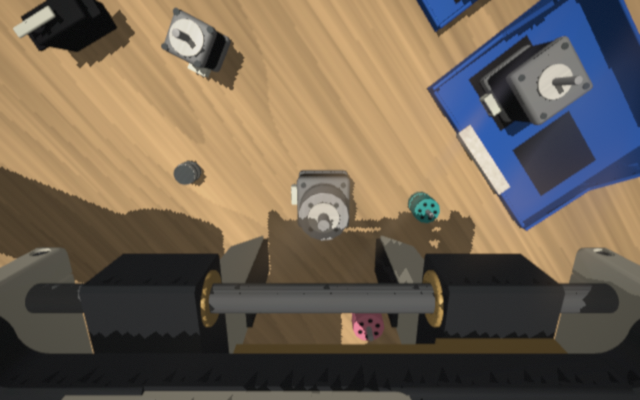

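>>> servo_tool:
  moves: "45 0 1 0 62;80 0 1 0 62;98 0 1 0 62;103 0 1 0 62;103 0 1 0 62;103 0 1 0 30;103 0 1 0 30;103 0 1 0 30;103 0 1 0 30"

```text
time_s: 10.82
ee_pos: [0.4356, -0.2221, 0.0854]
eef_rot: [0.672, 0.223, 0.671, -0.223]
wrist_force: [0.3, 1.2, 5.5]
opening: 0.461
```

```bash
python3 - <<'E'
from h import *
go(.638,.0635,.22,2)
E
```

```text
t 10.825 pos [ 0.4356 -0.2221  0.0854] zaxis yaw -36.73 down [ 0.001 -0.001 -1.   ] q6 0.012 open 0.461 F [0.3 1.2 5.5]
  shift [-134.5  350.    -8.5] turn -0.676 axis 2.0 q6-> 0.06
```

>>> servo_tool:
  moves: "-15 0 0 0 30;-50 0 0 0 30;-100 0 0 0 30;-135 30 -1 -0.06 30;-140 80 -2 -0.16 30;-140 135 -3 -0.27 30;-140 190 -5 -0.38 30;-140 245 -6 -0.49 30;-140 300 -7 -0.6 30;-140 335 -8 -0.66 30;-140 350 -8 -0.676 30;-140 350 -8 -0.676 30"

```text
time_s: 12.32
ee_pos: [0.6379, 0.0636, 0.2245]
eef_rot: [0.707, -0.013, 0.707, 0.012]
wrist_force: [-0.5, 0.5, -3.5]
opening: 0.45
```

```bash
python3 - <<'E'
from h import *
from rig import cams
go(.638,.0635,.0885,2)
for n in("wrist",):
  c=cams.capture(n);cv2.imwrite(f"pics/{n}6.png",c["color"][:,:,::-1]);np.savez(f"{n}6.npz",**c)
E
```

```text
t 12.325 pos [0.6379 0.0636 0.2245] zaxis yaw 2.02 down [-0.001 -0.    -1.   ] q6 -0.055 open 0.45 F [-0.5  0.5 -3.5]
  shift [ 1.36e+02 -1.00e-01  3.00e-01] turn 0.0 axis 2.0 q6-> 0.06
```

View pics/wrist6.png

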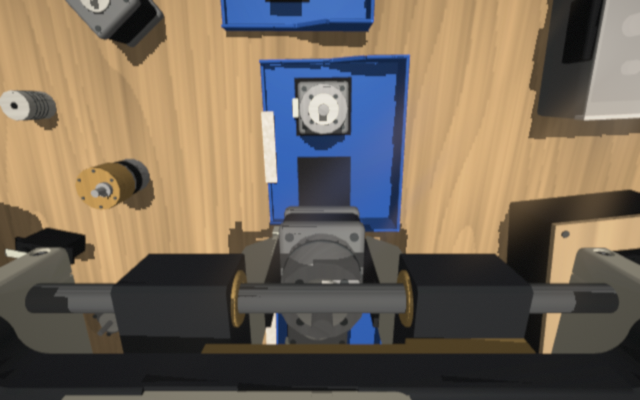

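>>> servo_tool:
  moves: "40 0 0 0 30;80 0 0 0 30;112 0 0 0 30;126 0 0 0 30;131 0 0 0 30;133.5 0 0 0 30;134.5 0 0 0 30;134.5 0 0 0 30"

```text
time_s: 13.38
ee_pos: [0.6385, 0.0635, 0.091]
eef_rot: [0.707, -0.012, 0.707, 0.012]
wrist_force: [-0.4, 0.0, -3.1]
opening: 0.45
```

>>> servo_tool:
  moves: "1.5 0 0 0 30;2.5 0 0 0 30;2.8 0 0 0 30;2.8 0 0 0 30"

```text
time_s: 13.88
ee_pos: [0.6383, 0.0635, 0.0885]
eef_rot: [0.707, -0.012, 0.707, 0.012]
wrist_force: [-2.3, 0.4, 4.0]
opening: 0.455
```

>>> servo_tool:
  moves: "0 0 0 0 49;0 0 0 0 54;0 0 0 0 62;0 0 0 0 70;0 0 0 0 70;-20 0 0 0 70;-60 0 0 0 70;-110 0 0 0 70;-135 0 0 0 70;-135 0 0 0 70"

```text
time_s: 15.12
ee_pos: [0.639, 0.0634, 0.2248]
eef_rot: [0.709, -0.012, 0.705, 0.012]
wrist_force: [0.2, -0.2, -0.7]
opening: 0.697
```

```bash
python3 - <<'E'
from h import *
from rig import cams
go(.468,.208,.17,40.9)
for n in("wrist",):
  c=cams.capture(n);cv2.imwrite(f"pics/{n}7.png",c["color"][:,:,::-1]);np.savez(f"{n}7.npz",**c)
E
```

```text
t 15.125 pos [0.639  0.0634 0.2248] zaxis yaw 2.01 down [ 0.005 -0.    -1.   ] q6 -0.055 open 0.697 F [ 0.2 -0.2 -0.7]
  shift [  53.9  150.5 -166.1] turn -0.679 axis 40.9 q6-> -0.3
  shift [  53.9  150.5 -166.1] turn 2.463 axis 220.9 q6-> 2.85
```

View pics/wrist7.png

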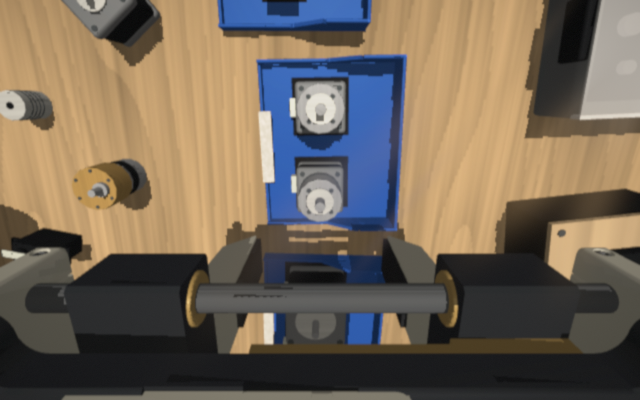

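>>> servo_tool:
  moves: "0 27 -30 -0.12 75;10 54 -60 -0.24 75;20 81 -90 -0.36 75;35 108 -120 -0.48 75;50 135 -150 -0.6 75;54 150 -166 -0.679 75;54 150 -166 -0.679 75;54 150 -166 -0.679 75"

```text
time_s: 16.18
ee_pos: [0.4673, 0.2072, 0.1678]
eef_rot: [0.662, -0.247, 0.663, 0.247]
wrist_force: [0.1, -0.7, -0.3]
opening: 0.75
```

```bash
python3 - <<'E'
from h import *
from rig import cams
go(.468,.208,.080,40.9)
for n in("wrist",):
  c=cams.capture(n);cv2.imwrite(f"pics/{n}8.png",c["color"][:,:,::-1]);np.savez(f"{n}8.npz",**c)
E
```

```text
t 16.175 pos [0.4673 0.2072 0.1678] zaxis yaw 40.84 down [-0.001 -0.    -1.   ] q6 -0.445 open 0.75 F [ 0.1 -0.7 -0.3]
  shift [87.8  0.2  1.1] turn -0.001 axis 40.9 q6-> -0.3
  shift [87.8  0.2  1.1] turn 3.141 axis 220.9 q6-> 2.85
```

View pics/wrist8.png

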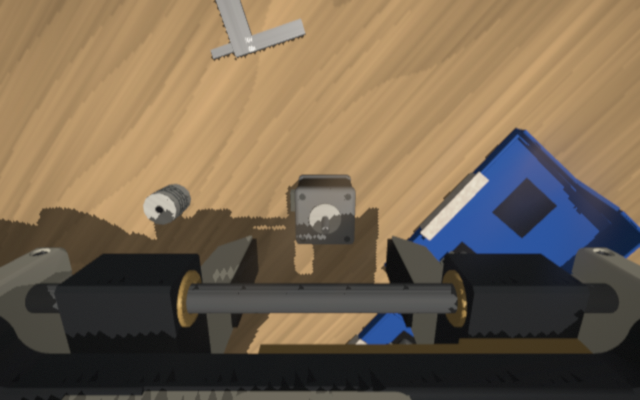

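>>> servo_tool:
  moves: "45 0 1 0 75;75 0 1 0 75;86 0 1 0 75;88 0 1 0 75;88 0 1 0 75;88 0 1 0 30;88 0 1 0 30;88 0 1 0 30;88 0 1 0 30"

```text
time_s: 17.35
ee_pos: [0.4681, 0.2084, 0.0808]
eef_rot: [0.663, -0.247, 0.662, 0.247]
wrist_force: [0.3, 0.5, 2.9]
opening: 0.457
```

```bash
python3 - <<'E'
from h import *
go(.6125,-.311,.22,1.5)
E
```

```text
t 17.35 pos [0.4681 0.2084 0.0808] zaxis yaw 40.91 down [ 0.001  0.    -1.   ] q6 -0.445 open 0.457 F [0.3 0.5 2.9]
  shift [-139.3 -487.1 -230.8] turn 0.688 axis 1.5 q6-> -0.5
  shift [-139.3 -487.1 -230.8] turn 3.829 axis 181.5 q6-> 2.65
```

>>> servo_tool:
  moves: "-15 0 0 0 30;-50 0 0 0 30;-100 0 0 0 30;-135 -30 -14 0.04 30;-142 -79 -37 0.11 30;-142 -128 -61 0.18 30;-142 -177 -84 0.25 30;-142 -226 -107 0.32 30;-142 -275 -130 0.39 30;-142 -324 -153 0.46 30;-142 -373 -177 0.53 30;-142 -420 -199 0.6 30"

```text
time_s: 18.85
ee_pos: [0.5921, -0.2412, 0.2227]
eef_rot: [0.706, -0.039, 0.706, 0.04]
wrist_force: [0.6, 0.6, -3.6]
opening: 0.456
```

```bash
python3 - <<'E'
from h import *
go(.6125,-.311,.22,1.5)
E
```

```text
t 18.85 pos [ 0.5921 -0.2412  0.2227] zaxis yaw 6.38 down [-0.001  0.001 -1.   ] q6 -0.618 open 0.456 F [ 0.6  0.6 -3.6]
  shift [  2.6 -71.6  12.5] turn 0.085 axis 1.5 q6-> -0.5
  shift [  2.6 -71.6  12.5] turn 3.227 axis 181.5 q6-> 2.65
```

>>> servo_tool:
  moves: "0 -40 7 0.04 30;0 -65 12 0.085 30;0 -71 12.5 0.085 30;0 -71 12.5 0.085 30"

```text
time_s: 19.35
ee_pos: [0.6124, -0.3081, 0.2222]
eef_rot: [0.707, -0.01, 0.707, 0.011]
wrist_force: [0.1, -0.1, -4.0]
opening: 0.46
```

```bash
python3 - <<'E'
from h import *
from rig import cams
go(.6125,-.311,.0838,1.5)
for n in("wrist",):
  c=cams.capture(n);cv2.imwrite(f"pics/{n}9.png",c["color"][:,:,::-1]);np.savez(f"{n}9.npz",**c)
E
```

```text
t 19.35 pos [ 0.6124 -0.3081  0.2222] zaxis yaw 1.7 down [-0.001  0.001 -1.   ] q6 -0.608 open 0.46 F [ 0.1 -0.1 -4. ]
  shift [ 1.384e+02 -3.000e+00  1.000e-01] turn 0.003 axis 1.5 q6-> -0.5
  shift [ 1.384e+02 -3.000e+00  1.000e-01] turn 3.145 axis 181.5 q6-> 2.65
```

View pics/wrist9.png

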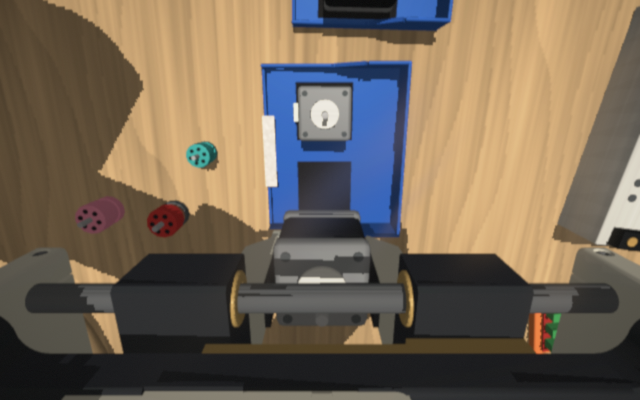

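>>> servo_tool:
  moves: "40 -1 0 0 30;80 -2 0 0 30;112 -2 0 0 30;128 -2 0 0 30;133 -2 0 0 30;136 -2 0 0 30;136.5 -2 0 0 30;136.5 -2 0 0 30"

```text
time_s: 20.4
ee_pos: [0.6132, -0.3109, 0.0868]
eef_rot: [0.707, -0.011, 0.707, 0.01]
wrist_force: [-0.2, -0.6, -3.1]
opening: 0.457
```

>>> servo_tool:
  moves: "1.5 0 0 0 30;2.5 0 0 0 30;2.5 0 0 0 30"

```text
time_s: 20.78
ee_pos: [0.613, -0.3108, 0.0839]
eef_rot: [0.707, -0.01, 0.707, 0.01]
wrist_force: [-0.4, 0.9, 0.6]
opening: 0.454
```

>>> servo_tool:
  moves: "0 0 0 0 49;0 0 0 0 54;0 0 0 0 62;0 0 0 0 70;0 0 0 0 70;-20 0 0 0 70;-60 0 0 0 70;-110 0 0 0 70;-135 0 0 0 70;-135 0 0 0 70"

```text
time_s: 22.02
ee_pos: [0.6139, -0.3112, 0.2226]
eef_rot: [0.709, -0.012, 0.705, 0.009]
wrist_force: [-0.6, 0.3, -0.1]
opening: 0.698
```

```bash
python3 - <<'E'
from h import *
from rig import cams
go(.434,-.075,.17,26.3)
for n in("wrist",):
  c=cams.capture(n);cv2.imwrite(f"pics/{n}10.png",c["color"][:,:,::-1]);np.savez(f"{n}10.npz",**c)
E
```

```text
t 22.025 pos [ 0.6139 -0.3112  0.2226] zaxis yaw 1.67 down [ 0.006 -0.004 -1.   ] q6 -0.61 open 0.698 F [-0.6  0.3 -0.1]
  shift [  50.7  241.6 -173.2] turn -0.43 axis 26.3 q6-> -0.63
  shift [  50.7  241.6 -173.2] turn 2.712 axis 206.3 q6-> 2.51
```

View pics/wrist10.png

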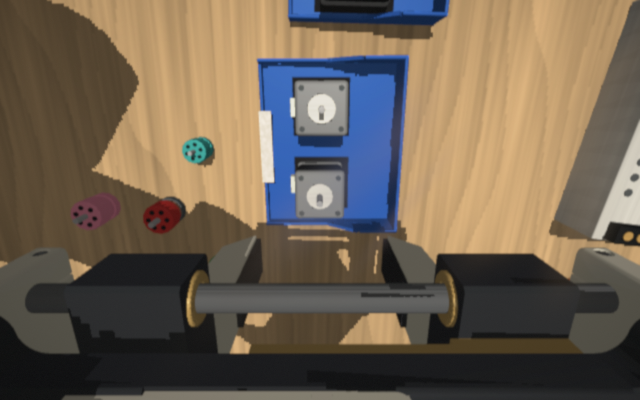

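Medium placed well. Now the small one.

>>> servo_tool:
  moves: "0 45 -32 -0.08 60;10 90 -65 -0.16 60;20 135 -97 -0.24 60;35 180 -129 -0.32 60;45 220 -158 -0.4 60;52 241 -173 -0.43 60;52 241 -173 -0.43 60;52 241 -173 -0.43 60"

```text
time_s: 23.08
ee_pos: [0.4337, -0.0754, 0.1663]
eef_rot: [0.689, -0.161, 0.688, 0.161]
wrist_force: [-0.3, -0.3, -0.3]
opening: 0.597
```

```bash
python3 - <<'E'
from h import *
from rig import cams
go(.434,-.075,.079,26.3)
for n in("wrist",):
  c=cams.capture(n);cv2.imwrite(f"pics/{n}11.png",c["color"][:,:,::-1]);np.savez(f"{n}11.npz",**c)
E
```

```text
t 23.075 pos [ 0.4337 -0.0754  0.1663] zaxis yaw 26.27 down [ 0. -0. -1.] q6 -0.805 open 0.597 F [-0.3 -0.3 -0.3]
  shift [87.3  0.2  0.4] turn -0.001 axis 26.3 q6-> -0.63
  shift [87.3  0.2  0.4] turn 3.141 axis 206.3 q6-> 2.51
```

View pics/wrist11.png

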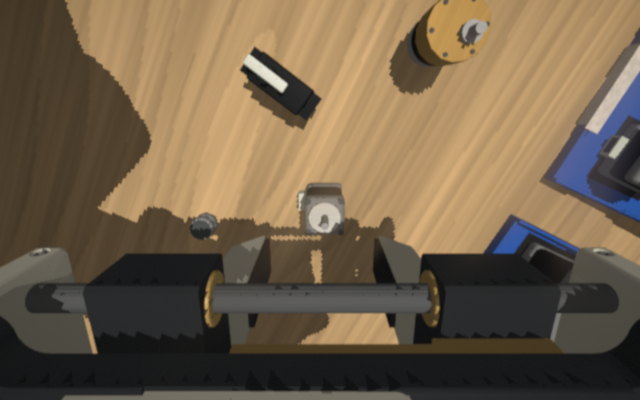

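>>> servo_tool:
  moves: "45 0 0 0 60;75 0 0 0 60;86 0 0 0 60;87 0 0 0 60;87 0 0 0 60;87 0 0 0 15;87 0 0 0 15;87 0 0 0 15;87 0 0 0 15"

```text
time_s: 24.25
ee_pos: [0.4334, -0.0748, 0.0798]
eef_rot: [0.689, -0.161, 0.688, 0.161]
wrist_force: [0.6, 0.9, 2.8]
opening: 0.305
```

```bash
python3 - <<'E'
from h import *
go(.598,.311,.22,1.8)
E
```

```text
t 24.25 pos [ 0.4334 -0.0748  0.0798] zaxis yaw 26.3 down [ 0.001 -0.    -1.   ] q6 -0.805 open 0.305 F [0.6 0.9 2.8]
  shift [-140.1  272.9  318.6] turn -2.714 axis 181.8 q6-> -2.69
  shift [-140.1  272.9  318.6] turn 0.428 axis 1.8 q6-> 0.45
```

>>> servo_tool:
  moves: "-15 0 0 0 15;-50 0 0 0 15;-100 0 0 0 15;-135 25 29 0.03 15;-142 60 70 0.08 15;-142 95 111 0.14 15;-142 130 152 0.2 15;-142 165 193 0.26 15;-142 200 234 0.32 15;-142 235 275 0.37 15;-142 262 306 0.41 15;-142 273 319 0.428 15"

```text
time_s: 25.75
ee_pos: [0.5979, 0.3135, 0.2201]
eef_rot: [0.706, -0.012, 0.708, 0.011]
wrist_force: [0.4, -0.6, -1.3]
opening: 0.303
```

>>> servo_tool:
  moves: "0 0 0 0 15;0 0 0 0 15"

```text
time_s: 26.0
ee_pos: [0.5976, 0.3104, 0.2209]
eef_rot: [0.707, -0.011, 0.707, 0.011]
wrist_force: [-0.6, 0.4, -0.5]
opening: 0.3
```

```bash
python3 - <<'E'
from h import *
from rig import cams
go(.598,.311,.0828,1.8)
for n in("wrist",):
  c=cams.capture(n);cv2.imwrite(f"pics/{n}12.png",c["color"][:,:,::-1]);np.savez(f"{n}12.npz",**c)
E
```

```text
t 26.0 pos [0.5976 0.3104 0.2209] zaxis yaw 1.78 down [-0.001 -0.001 -1.   ] q6 0.335 open 0.3 F [-0.6  0.4 -0.5]
  shift [138.1   0.7   0.6] turn -3.142 axis 181.8 q6-> -2.69
  shift [138.1   0.7   0.6] turn -0.0 axis 1.8 q6-> 0.45
```

View pics/wrist12.png

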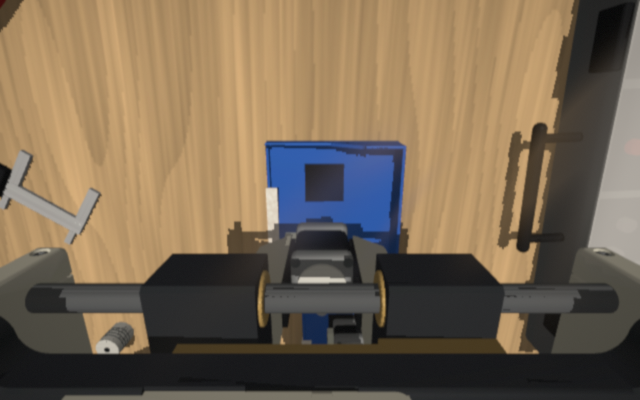

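>>> servo_tool:
  moves: "40 0.7 0.5 0 15;80 0.7 0.5 0 15;112 0.7 0.5 0 15;128 0.7 0.5 0 15;133 0.7 0.5 0 15;135.5 0.7 0.5 0 15;136 0.7 0.5 0 15;136 0.7 0.5 0 15"

```text
time_s: 27.05
ee_pos: [0.5989, 0.3122, 0.0863]
eef_rot: [0.708, -0.011, 0.707, 0.011]
wrist_force: [0.2, -0.4, -1.3]
opening: 0.304
```

>>> servo_tool:
  moves: "1.5 0 0 0 15;2.5 0 0 0 15;2.5 0 0 0 15"

```text
time_s: 27.42
ee_pos: [0.5985, 0.312, 0.0829]
eef_rot: [0.707, -0.011, 0.707, 0.011]
wrist_force: [0.2, -0.3, -1.0]
opening: 0.301
```

>>> servo_tool:
  moves: "0.6 0 0 0 15;0.6 0 0 0 15"

```text
time_s: 27.68
ee_pos: [0.5986, 0.312, 0.0828]
eef_rot: [0.707, -0.011, 0.707, 0.011]
wrist_force: [-1.7, -0.7, 3.0]
opening: 0.304
```

Contact; release, rise, then withdraw to the front for the final look.

>>> servo_tool:
  moves: "0 0 0 0 34;0 0 0 0 40;0 0 0 0 50;0 0 0 0 58;0 0 0 0 58;-20 0 0 0 58;-60 0 0 0 58;-110 0 0 0 58;-150 0 0 0 58;-150 0 0 0 58"

```text
time_s: 28.92
ee_pos: [0.6, 0.3126, 0.2386]
eef_rot: [0.71, -0.01, 0.704, 0.012]
wrist_force: [-0.0, 0.7, -0.2]
opening: 0.578
```

>>> servo_tool:
  moves: "-10 40 -20 0 58;-20 90 -50 0 58;-30 140 -90 0 58;-30 180 -140 0 58;-30 200 -180 0 58;-30 200 -180 0 58;-30 200 -200 0 58;-30 200 -200 0 58"

```text
time_s: 29.92
ee_pos: [0.3923, 0.5053, 0.2625]
eef_rot: [0.707, -0.011, 0.707, 0.011]
wrist_force: [-0.5, -0.5, 0.1]
opening: 0.583
```

```bash
python3 - <<'E'
from h import *
from rig import cams,bot
print(bot.get_state()["ee_pos"])
for n in("wrist","top","side"):
  c=cams.capture(n);cv2.imwrite(f"pics/{n}13.png",c["color"][:,:,::-1]);np.savez(f"{n}13.npz",**c)
E
```

```text
[0.39230499 0.50528282 0.26250725]
```

View pics/top13.png

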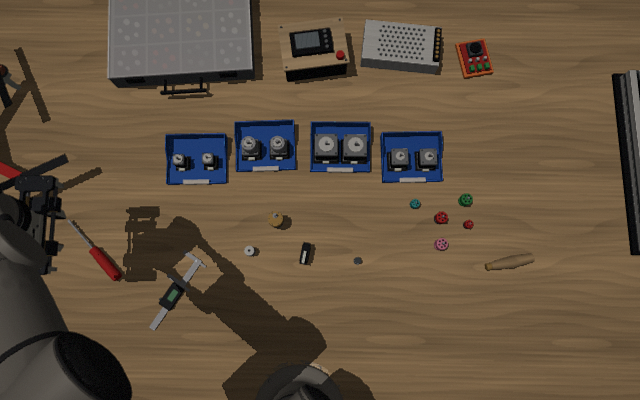

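View pics/side13.png

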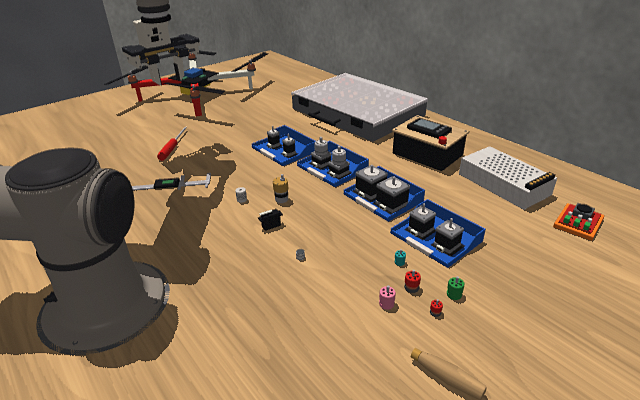

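>>> servo_tool:
  moves: "-10 -60 0 0 58;-20 -120 0 0 58;-20 -120 0 0 58;-20 -120 0 0 58"

```text
time_s: 30.58
ee_pos: [0.3971, 0.3857, 0.2826]
eef_rot: [0.707, -0.01, 0.707, 0.011]
wrist_force: [0.2, -0.1, 0.5]
opening: 0.58
```

```bash
python3 - <<'E'
from h import *
from rig import cams,bot
s=bot.get_state();print(s["time_s"],s["ee_pos"],s["wrist_force"])
c=cams.capture("top");W=pts(c);im=c["color"][:,:,::-1]
T=dict(small=(.598,.311,.048,.03),geared=(.638,.0635,.037,.035),large=(.637,-.056,.059,.045),medium=(.6125,-.311,.051,.035))
for n,(x,y,z,r) in T.items():
    m=(np.hypot(W[...,0]-x,W[...,1]-y)<r)&(abs(W[...,2]-z)<.006)
    print(n,m.sum(),cv2.minAreaRect((W[m][:,:2]*1000).astype(np.float32)),np.median(W[m][:,2]))
c0=load("top0.npz")["color"].astype(int)
for n,(u,v) in dict(gm=(278,219),br=(441,217)).items(): print(n,abs(c["color"].astype(int)-c0)[v-10:v+10,u-10:u+10].mean())
cv2.imwrite("pics/f.png",cv2.resize(im[115:230,155:455],None,fx=2.6,fy=2.6,interpolation=cv2.INTER_CUBIC))
E
```

```text
30.575 [0.39712212 0.38569805 0.28261992] [ 0.16395757 -0.11747643  0.46091714]
small 114 ((596.5245361328125, 310.6016845703125), (26.381093978881836, 27.878856658935547), 1.1700509786605835) 0.04688753628341446
geared 99 ((637.312744140625, 63.7835693359375), (42.519508361816406, 40.84496307373047), 1.9472606182098389) 0.03468997045416104
large 489 ((636.9827880859375, -57.007057189941406), (58.29069900512695, 54.72675704956055), 0.6596082448959351) 0.05780586750122276
medium 266 ((611.9623413085938, -310.6935119628906), (43.032630920410156, 41.46879577636719), 0.8250564336776733) 0.04932331873801509
gm 3.328333333333333
br 3.4891666666666667
```

View pics/f.png

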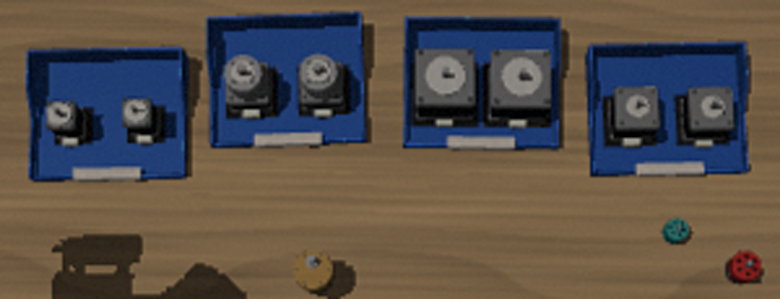

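All four are beside their twins with connectors to the front, so I'm handing the job in.

```bash
python3 -c "
from rig import bot
print(bot.close_job())"
```

```text
the job is handed in; nothing more can be done
None
```

All four steppers (large, geared, medium, small) are back in stock, each upright on the empty pad beside its twin. I set each one down until the wrist force showed contact before opening the gripper. The job was handed in at about 30.6 s; it reports no verdict.

- **Position:** the last top-camera check put each motor within about 2 mm of its measured pad centre.
- **Angle and height:** each sits square to its bin within about 2°. The top faces are at the heights expected for standing on the bin floor, and all white connectors face the low front.
- **Round motors:** the round gearmotor and the larger red brushless motor were not touched, and the pictures around them showed no change.
- **Gripper:** it was clear of everything, with a wrist force near zero.

The pad-edge and bin-edge fits for bin angle differed by about 1 to 2°, and I used values between them. No other check failed or disagreed.

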